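# Dock an instrument module on its ball stud and latch it

### The arm

A 7-joint arm with a two-finger parallel gripper is mounted at the origin on the work surface. World frame = base frame: x ahead of the robot, y to its left, z up, the work surface at z = 0. Lengths are in m, angles in degrees, forces in N, time in s.
With the tool pointing down it reaches from about 0.425 to 0.875 m from the base axis. Payload 4.7 kg.
Tool frame: the origin (TCP) lies where the fingers leave the gripper's body, on its centre line; the fingertips stand 70 mm ahead of it and the grasp point (between the pads) lies 51 mm ahead of it (env.tip_reach is the distance from the TCP to the fingertips, in m); z points along the fingers, x is the direction in which the jaws open and shut, and the axes are right-handed (so a half turn about z gives the same grasp; the last joint's range is limited). The gripper opens to 87 mm and grips with 3 to 60 N. Pads are 19 mm wide; open, the fingers measure 117 mm over their backs; the gripper's body (75 mm by 190 mm) begins 51 mm behind the grasp point.
Start: joints at [-73.619, 18.392, -4.016, 83.108, 1.295, 78.541, -3.26], TCP at [0.175, 0.626, 0.292] pointing down, gripper open.
Joint ranges: [-163.93, 163.93], [-17.29, 119.83], [-79.2, 71.16], [3.27, 140.29], [-89.18, 269.18], [5.43, 117.66], [-154.24, 154.24]. Speed limits (degrees/s): [147.25, 147.25, 180, 180, 180, 180, 180].

### API

Orientations are given as [roll, pitch, yaw] about the fixed x, y, z axes, in that order (R = Rz(yaw) Ry(pitch) Rx(roll)).
In Python, from cell import env, optics, order gives the robot as it stands.
- The arm moves only by the shell command python3 -m creep 'ROWS' [FORCE]. ROWS is JSON, a list of rows, each a list of 7 numbers: the shift along the tool's x, y, z in cm, then the turn, a rotation vector about the tool's x, y, z in rad, then the opening, from 0 (shut) to 1 (fully open). A call has 1 to 20 rows; each row shifts and turns the pose as measured when the row begins, along the tool's axes as they then stand; what a row does not reach is not made up. A row lasts 1/10 s, in which the tool goes at most 50 mm and 8.59 degrees, less where a joint would pass 70% of its speed; a pose out of reach is approached as far as the arm can. A call with a gripper value outside its range is refused whole. The fingers move at their own pace and stop on an object; FORCE is the grip in N (left out, the last holds). Time passes only in rows, so rows that do not move let the fingers close. It gives the time, the measured TCP pose, the force and the opening at its end, in the units of the state.
- env.get_obs(): the state, without advancing time (a new reading comes with each control period).
- optics.read_camera(name): name is "scene" or "top" or "wrist"; returns a dict with "frame" (480x640x3 uint8, blue, green, red), "z_map" (480x640 float32, m along the optical axis (not along the pixel's ray), 0 where there is no reading), "fx", "fy", "cx", "cy" (pixels), "R" (3x3) and "t" (3): a world point X has camera coordinates R X + t; the wrist camera has in their place "hand_eye" (4x4, takes a point from camera to tool coordinates, whose origin is the TCP and whose axes are the tool frame's). Camera axes: x right, y down, z forward; pixel columns grow to the right and rows downward; lengths in m; the calibration is good to about 2 mm. The wrist camera is an equidistant fisheye: a pixel r from the principal point sees the ray r / f radians off the axis. A picture is of the moment at which its call begins: read the wrist's pose just before it.
- order.sign_off(): hands the job in, once; it reports no verdict.
The state is a dict: "time_s": time; "qpos": joint angles; "joint_velocities": joint speeds; "effort": joint torques, N m; "tool_pos": TCP position; "tool_rot": TCP orientation; "force": force on the tool from outside, world axes, zero at the start; "wrist_torque": the same for the moment, N m; "grip_width": finger opening in m.
Only numpy, scipy, OpenCV 4.12 (cv2) and the standard library are available. Lean on these libraries where they do the work, as an engineer would, in place of code of your own. Each camera call takes 0.05 s, during which the arm holds its last target. There are 200 camera calls.

### The job

Pick up the green instrument module by its head and lower its socket, with the red latch lever still up, onto the steel ball of the inclined dock until socket rim and foot sit flush on the sloping plate, the foot between the two blue cheeks. Then press the red lever fully down so that the module is latched, let go and leave it there. Do not ram the module into the dock, and leave the other things on the table where they are.

Things in the scene. Friction and masses are not known exactly. Their poses are not given: they have to be found in the camera images.
- module_head (a point): centre of the loose module's green head, 44 (x) x 36 (y) x 46 (z) mm, the place to grip it, across y. Axes: z up, -x along the tongue. This point is 67 mm above the module's underside, the head's top 90 mm, its bottom 44 mm. The module weighs about 0.4 kg (varies by a quarter); its centre of mass is within 30 mm of the head's axis, on the tongue side.
- module: the module, upright on the table at the start; origin at the centre of its socket's mouth, 67 mm below module_head, same axes. The aluminium socket opens down: a plain cup 43 mm wide, bore 34 mm, ceiling 38 mm above the rim. Docked, the origin lies on the plate's surface and the axes are those of the plate.
- module_foot (a point): middle of the foot's sole, level with the socket rim, at x = -117 mm from the module's origin. The foot is 22 (x) x 20 (y) mm, at the end of the tongue (26 mm wide, top 44 mm above the sole), which carries the red lever.
- latch (a joint): angle of the red lever: 0 = fully down along the tongue, 0.85 = fully up. Its hinge (axis y) is at x = -32, z = 48 mm from the module's origin. It is stiff: it stays where it is left; about 5 N on its pad turns it down, to a hard stop at 0. Its hook then passes under the ball, so it closes only with the socket fully home.
- latch_pad (a point): middle of the upper face of the lever's pad (22 mm wide, 26 mm long), 66 mm from the hinge along the lever and 6 mm above it; z is the pad's outward normal. With the lever down it lies at x = -98, z = 54 mm from the module's origin, in the module's axes.
- dock: the fixed dock, black base under a sloping plate; origin on the table below dock_plate's origin, axes level, x to the high end. On the plate a carriage (blue strip, ball, two blue cheeks) is clamped anywhere from y = -15 to +15 mm across the plate. Where is not measured: find it by touch or sight. It does not move. All its parts share one centre line, parallel to x.
- dock_plate: upper surface of the dock's dark plate, 200 x 96 mm; origin on it, 88 mm above the table, in its middle across, below the ball at carriage y = 0. z is the plate's normal, 30 degrees from vertical; x points uphill. The steel ball (30 mm wide, centre 20 mm above the plate, flat top 22 mm wide at 30 mm) always stands at plate x = 0.
- ball_rail (a point): mid-point, 30 mm above the plate (the height of the ball's flat top), of the line across the plate on which the ball stands; axes of the plate. Lowered more than 3 to 6 mm off the ball's axis, the socket stops on the ball, its rim 10 to 30 mm above the plate; when it stops on the ball's shoulder, the ball pushes it towards the ball's own side.
- cheek_rail (a point): mid-point, on the plate's surface at x = -117 mm, of the line across the plate on which the two cheeks stand that guide the foot; axes of the plate. The cheeks are 56 mm long (x), 28 mm apart (14 mm either side of the ball's centre line), flared at the top, about 25 mm high.
- screwdriver: bystander, leave alone: screwdriver with orange handle lying on the table; origin at the centre of its underside
- connector_a: bystander, leave alone: round olive metal connector with orange band, 30 mm wide, 44 mm high, standing near the middle of the table; origin at the centre of its underside
- connector_b: bystander, leave alone: the same kind of connector, standing farther back; origin at the centre of its underside
- tape: bystander, leave alone: roll of blue tape lying flat, 90 mm across, 24 mm high; origin at the centre of its underside
- wood_block: bystander, leave alone: wooden block 100 x 45 x 40 mm; origin at the centre of its underside
- parts_bin: bystander, leave alone: yellow open parts bin 160 x 100 x 60 mm; origin at the centre of its underside
- wrench: bystander, leave alone: steel wrench lying on the table; origin at the centre of its underside
Mind the look-alikes: they are no part of the job. Of the things like the module, leave any that is purple; of the rest the larger one is meant.

How it is judged (in metres and radians):
On the way, in this order (a step that is already met when the one before it is completed fails the run):
1. the module sits fully home on the ball and plate with the latch lever still up (z of module in the frame of dock_plate between -0.003 and 0.003 m and x of module in the frame of dock_plate between -0.005 and 0.005 m and y of module in the frame of dock_plate between -0.021 and 0.021 m and angle between the z axis of module and the z axis of dock_plate, either way round below 0.06 rad and angle between the x axis of module and the x axis of dock_plate, either way round below 0.1 rad and value of joint latch above 0.4 rad), for 0.2 s.
2. the latch lever is pressed fully down with the module home (z of module in the frame of dock_plate between -0.003 and 0.003 m and x of module in the frame of dock_plate between -0.005 and 0.005 m and y of module in the frame of dock_plate between -0.021 and 0.021 m and angle between the z axis of module and the z axis of dock_plate, either way round below 0.06 rad and angle between the x axis of module and the x axis of dock_plate, either way round below 0.1 rad and value of joint latch below 0.08 rad), for 0.2 s.
At the end, for the whole second after the job is handed in: The module's mouth is within 3 mm of the plate surface, within 5 mm of the plate's origin along the slope and 21 mm across it, its z axis within 0.06 rad and x axis within 0.1 rad of the plate's, and the lever is at less than 0.08 rad; at rest and released (all of step 2 and velocity of joint latch below 0.05 rad/s); the robot touches nothing.
It fails at once if the module is rammed into the dock (over 150 N) (contact force between module and dock above 150 N).
It fails at once if a bystander is moved by more than 30 mm (distance of any of screwdriver, connector_a, connector_b, tape, wood_block, parts_bin, wrench from where it was at the start of the episode above 0.03 m).
It also fails if it takes over 72 s, if anything falls off the work surface, if the arm or the gripper's body presses on something with over 40 N, if the wrist force passes 120 N, or if a joint passes its speed limit or range.

## Working session

There is one attempt and no reset: what is moved stays moved. The work goes in short steps, Python scripts to look and compute and a shell command to move; the robot and the scene stay as the last step left them, time stands still between calls to the robot, and variables do not carry over. Pictures are saved under pics/ and viewed, on a budget of 10 in all, crops included, one or two more only if the job needs it, and the job is handed in when it is done.

```bash
mkdir -p pics; ls
cat > h.py <<'E'
import numpy as np, cv2
from scipy.spatial.transform import Rotation as Ro
from cell import env, optics, order
def pts(c):
    """world xyz for each pixel of a fixed camera"""
    v,u=np.mgrid[0:480,0:640]; z=c["z_map"]
    P=np.stack([(u-c["cx"])/c["fx"]*z,(v-c["cy"])/c["fy"]*z,z],-1)
    return (P-np.asarray(c["t"]))@np.asarray(c["R"])
def tool():
    o=env.get_obs(); return np.array(o["tool_pos"]),Ro.from_euler("xyz",o["tool_rot"],degrees=True).as_matrix(),o
E
python3 - <<'E'
from h import *
for n in("scene","top"):
    c=optics.read_camera(n); cv2.imwrite(f"pics/{n}0.png",c["frame"]); np.save(f"{n}0.npy",pts(c)); 
    print(n,c["fx"],c["cx"],c["cy"],np.round(-np.asarray(c["R"]).T@c["t"],3),(c["z_map"]>0).mean())
print(env.get_obs())
E
```

```text
pics
scene 598.2456259240546 321.71665327522794 238.59355669556 [ 1.398 -0.811  0.954] 0.9959700520833333
top 594.0534986397022 311.6191605576024 238.80444458789356 [0.254 0.006 1.675] 0.996015625
{'time_s': 0.1, 'qpos': array([-73.61824608,  18.43482977,  -4.0155606 ,  83.16782264,
         1.29530069,  78.54119857,  -3.26004049]), 'joint_velocities': array([ 0.03779493, -0.17254123,  0.15084742, -0.21650158, -0.03691451,
       -0.00162734, -0.06774427]), 'effort': array([-4.24372074e-04, -4.92570341e+01, -4.05963929e-01, -3.13396275e+01,
       -6.42943732e-02,  3.95241415e-02,  8.43005751e-05]), 'tool_pos': array([0.17445391, 0.62576036, 0.29127138]), 'tool_rot': array([1.79994239e+02, 9.86017206e-02, 7.44278808e+01]), 'force': array([-0.21128727,  0.30014086,  0.63932467]), 'wrist_torque': array([ 0.00826973,  0.01730787, -0.03553001]), 'grip_width': 0.0871842483952541}
```

View pics/scene0.png

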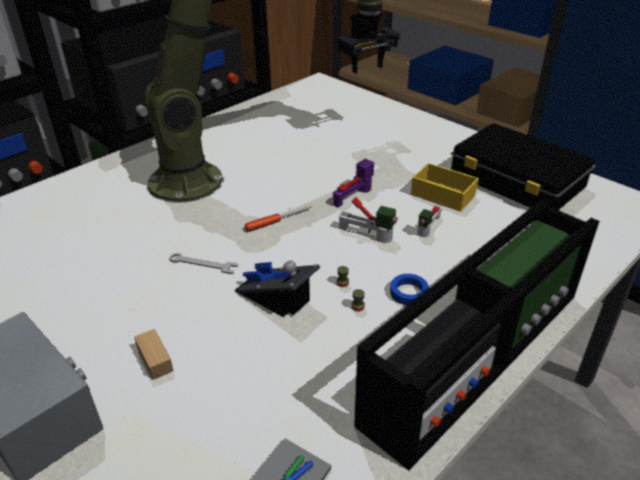

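View pics/top0.png

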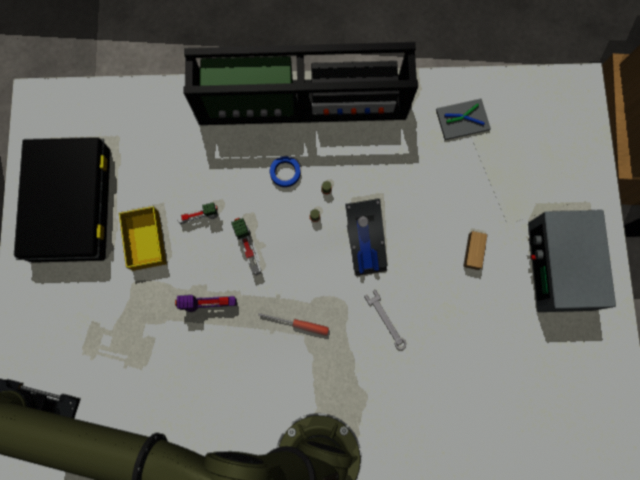

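Scene view: the large green module is at (375,218), the small green look-alike at (428,218) and the purple one at (355,180). In the top view they are at (243,235), (205,212) and (205,302). The dock is at (367,235), with the ball near (363,221). I choose the green module at top (243,235), which is the larger of the two green ones. Next I measure it and crop close.

Run:
```python
from h import *
im=cv2.imread("pics/top0.png"); P=np.load("top0.npy"); hsv=cv2.cvtColor(im,cv2.COLOR_BGR2HSV)
def box(m,x0,x1,y0,y1): 
    k=np.zeros_like(m); k[y0:y1,x0:x1]=1; return m&(k>0)
H,S,V=hsv[...,0],hsv[...,1],hsv[...,2]
def rep(n,m):
    q=P[m]; 
    if len(q)==0: print(n,0);return
    r=cv2.minAreaRect(q[:,:2].astype(np.float32)*1000)
    print(n,len(q),np.round(np.median(q,0),4),"min",np.round(q.min(0),3),"max",np.round(q.max(0),3),np.round(r[0],1),np.round(r[1],1),round(r[2],1))
g=(H>40)&(H<85)&(S>70)
red=((H<8)|(H>172))&(S>120); blue=(H>105)&(H<130)&(S>120)
T=np.ones_like(g)
rep("big green top",box(g&(P[...,2]>.075),225,262,205,245))
rep("small green",box(g,190,222,200,222))
rep("big all",box((P[...,2]>.03),225,270,210,285))
rep("red",box(red&(P[...,2]>.03),225,270,210,285))
rep("blue",box(blue,335,395,190,280))
pl=box((V<60)&(P[...,2]>.02)&~blue,335,395,190,280); rep("plate",pl)
q=P[pl]; 
for _ in range(3):
    A=np.c_[q[:,:2],np.ones(len(q))]; s=np.linalg.lstsq(A,q[:,2],rcond=None)[0]; q=q[np.abs(A@s-q[:,2])<.005]
n=np.array([-s[0],-s[1],1]);n/=np.linalg.norm(n); print("plane",s,"tilt",np.degrees(np.arccos(n[2])),"uphill",np.degrees(np.arctan2(s[1],s[0])),len(q))
r=cv2.minAreaRect(q[:,:2].astype(np.float32)*1000);print(r)
a=cv2.resize(im[195:295,220:400],None,fx=4.4,fy=4.4,interpolation=cv2.INTER_CUBIC); 
b=cv2.resize(cv2.imread("pics/scene0.png")[190:320,230:410],(792,0) if 0 else None,fx=2,fy=2)
cv2.imwrite("pics/crop.png",cv2.convertScaleAbs(a,alpha=1.8))
```

```text
big green top 177 [0.6167 0.1981 0.0906] min [0.595 0.178 0.078] max [0.642 0.22  0.102] [618.9 199.4] [43.1 31.4] 19.3
small green 114 [0.6753 0.2869 0.0682] min [0.664 0.27  0.039] max [0.693 0.304 0.078] [679.1 287.4] [24.9 31.8] 12.9
big all 589 [0.5901 0.1846 0.0804] min [0.254 0.006 0.03 ] max [0.651 0.222 1.675] [445.2 120.4] [444.2  45.2] 25.1
red 97 [0.5556 0.1792 0.0858] min [0.531 0.164 0.05 ] max [0.592 0.194 0.107] [561.9 181.3] [61.3 18.6] 21.6
blue 594 [ 0.5341 -0.1482  0.0452] min [ 0.254 -0.186  0.002] max [0.62  0.006 1.675] [ 420.8 -105. ] [ 97.4 388.6] 70.6
plate 1417 [ 0.6154 -0.156   0.0791] min [ 0.254 -0.204  0.02 ] max [0.681 0.006 1.675] [ 460.1 -117.3] [142.9 458.7] 76.5
plane [-0.26495533  0.91255256  0.37682657] tilt 43.538385780140445 uphill 106.19040560471971 88
((615.193359375, -147.7217559814453), (147.28115844726562, 17.05759048461914), 44.75768280029297)
```

View pics/crop.png

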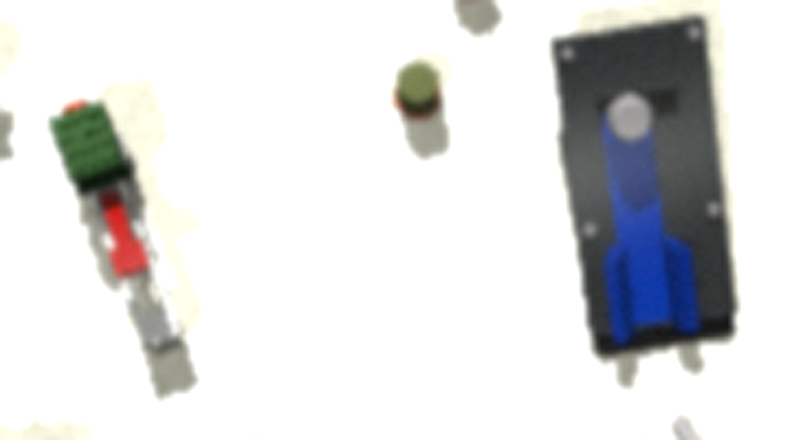

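The crop confirms the choice: green head at crop (90,145), raised red lever at (125,235), tongue towards the robot. The dock's ball is at crop (630,117) and the cheeks at (650,290), with uphill away from the robot. The plate fit was spoilt by outliers, so I refit it.

Run:
```python
from h import *
for cam,(x0,x1,y0,y1) in dict(top=(335,395,190,280),scene=(230,325,255,318)).items():
    im=cv2.imread(f"pics/{cam}0.png"); P=np.load(f"{cam}0.npy"); hsv=cv2.cvtColor(im,cv2.COLOR_BGR2HSV)
    I=np.s_[y0:y1,x0:x1]; P=P[I]; H,S,V=[hsv[I][...,i] for i in range(3)]
    ok=(P[...,2]>.015)&(P[...,2]<.2)
    blue=(H>105)&(H<130)&(S>120)&ok; dark=(V<70)&~blue&ok
    q=P[dark]; rng=np.random.default_rng(0); best=None
    for _ in range(400):
        a=q[rng.choice(len(q),3,False)]; n=np.cross(a[1]-a[0],a[2]-a[0]); 
        if np.linalg.norm(n)<1e-4: continue
        n/=np.linalg.norm(n); n*=np.sign(n[2]); i=np.abs((q-a[0])@n)<.004
        if n[2]>.7 and (best is None or i.sum()>best.sum()): best=i
    q=q[best]; c=q.mean(0); n=np.linalg.svd(q-c)[2][2]; n*=np.sign(n[2])
    up=-n*n[2]; up[2]+=1; up/=np.linalg.norm(up); yaw=np.arctan2(up[1],up[0]); ya=np.cross(n,up)
    d=(q-c)@np.c_[up,ya]*1000; r=cv2.minAreaRect(d.astype(np.float32))
    print(cam,len(q),"c",c.round(4),"tilt",np.degrees(np.arccos(n[2])).round(1),"yaw",np.degrees(yaw).round(1),"rect",[np.round(k,1) for k in r], "z range",q[:,2].min().round(3),q[:,2].max().round(3))
    h=(P-c)@n; u=(P-c)@up; v=(P-c)@ya
    ball=(S<60)&(V>80)&ok&(h>.01); b=P[ball]; print("ball",len(b),np.median(b,0).round(4),"plate uvh",[np.round(np.percentile(k[ball],[5,50,95])*1000,1) for k in(u,v,h)])
    for nm,m in(("strip",blue&(h<.012)),("cheek",blue&(h>.012))):
        print(nm,m.sum(),[np.round(np.percentile(k[m],[3,50,97])*1000,1) for k in(u,v,h)])
    if m.sum()>20: vx=cv2.fitLine(P[blue][:,:2].astype(np.float32)*1000,cv2.DIST_HUBER,0,.01,.01).ravel(); print("blue line",vx.round(3))
```

```text
top 1113 c [ 0.6075 -0.1502  0.0738] tilt 30.1 yaw 8.0 rect [array([-19.5,   4.1]), array([ 95.4, 197.9]), np.float64(89.8)] z range 0.015 0.116
ball 60 [ 0.6192 -0.1364  0.1167] plate uvh [array([23.2, 32.6, 42.2]), array([ 3.5, 12.5, 21. ]), array([24.3, 29.8, 37.7])]
strip 360 [array([-110.9,  -64.6,  -20.1]), array([-18.4,  11. ,  29.6]), array([-6.1,  0.9,  8.6])]
cheek 204 [array([-114.1,  -86.1,  -59.2]), array([-14.2,  -1.5,  39. ]), array([15.8, 23.5, 30.7])]
blue line [ 9.48000e-01  3.17000e-01  5.46978e+02 -1.48124e+02]
scene 818 c [ 0.6185 -0.1674  0.0774] tilt 29.4 yaw 10.6 rect [array([-23.9,  15.7]), array([ 92.5, 204.6]), np.float64(87.7)] z range 0.015 0.118
ball 126 [ 0.6236 -0.1423  0.1118] plate uvh [array([-121. ,   26.8,   35.5]), array([11. , 23.8, 51.4]), array([14.3, 25.6, 30.7])]
strip 375 [array([-112.7,  -62.4,   29.1]), array([-12.6,  22.6,  48.9]), array([-59.9,   0.8,  10.4])]
cheek 160 [array([-115. ,  -87.7,  -67. ]), array([ 4.5, 42.2, 52. ]), array([12.3, 18.9, 25.6])]
blue line [ 9.92000e-01 -1.22000e-01  5.58599e+02 -1.46214e+02]
```

```bash
cat >> h.py <<'E'
def goal(p,R):
    """remaining move to TCP p, rotation R: cm and rotvec in tool axes"""
    t,T,o=tool(); print("t",round(o["time_s"],2),"pos",t.round(4),"F",np.round(o["force"],1),"w",round(o["grip_width"],4))
    print("shift cm",(T.T@(np.asarray(p)-t)*100).round(2),"turn",Ro.from_matrix(T.T@R).as_rotvec().round(3))
def down(yaw): return Ro.from_euler("xyz",[180,0,yaw],degrees=True).as_matrix()
E
python3 -m creep '[[-2.25,4.17,0.3,0,0,0,1],[-2.25,4.17,0.3,0,0,0,1],[-2.25,4.17,0.3,0,0,0,1],[-2.25,4.17,0.3,0,0,0,1],[-2.25,4.17,0.3,0,0,0,1],[-2.25,4.17,0.3,0,0,0,1],[-2.25,4.17,0.3,0,0,0,1],[-2.25,4.17,0.3,0,0,0,1],[-2.25,4.17,0.3,0,0,0,1],[-2.25,4.17,0.3,0,0,0,1],[-2.25,4.17,0.3,0,0,0,1],[0,0,0,0,0,-0.12,1],[0,0,0,0,0,-0.12,1],[0,0,0,0,0,-0.12,1],[0,0,0,0,0,-0.12,1],[0,0,0,0,0,-0.12,1],[0,0,0,0,0,0,1]]' 30
python3 -c "
from h import *
goal([.618,.199,.24],down(109))"
```

```text
time_s: 1.8
tool_pos: [0.5612, 0.246, 0.2456]
tool_rot: [-179.1, 0.4, 110.2]
force: [-0.3, -0.2, 0.2]
grip_width: 0.0873
t 1.8 pos [0.5612 0.246  0.2456] F [-0.3 -0.2  0.2] w 0.0873
shift cm [-6.37  3.72  0.54] turn [-0.016  0.007  0.02 ]
```

```bash
python3 -m creep '[[-3.2,1.9,0.2,-0.016,0.007,0.02,1],[-3.2,1.9,0.2,0,0,0,1],[0,0,0,0,0,0,1],[0,0,0,0,0,0,1]]'
python3 - <<'E'
from h import *
goal([.618,.199,.24],down(109))
t,T,o=tool(); c=optics.read_camera("wrist"); np.save("hand_eye.npy",c["hand_eye"]); print(c["fx"],c["cx"],c["cy"],np.round(c["hand_eye"],3))
im=c["frame"]; cv2.imwrite("pics/w1.png",im); z=c["z_map"]
v,u=np.mgrid[0:480,0:640]; a=(u-c["cx"])/c["fx"]; b=(v-c["cy"])/c["fy"]; th=np.hypot(a,b); s=np.where(th>1e-6,np.tan(th)/np.maximum(th,1e-6),1)
P=np.stack([a*s*z,b*s*z,z],-1); he=np.asarray(c["hand_eye"]); W=(P@he[:3,:3].T+he[:3,3])@T.T+t
h=cv2.cvtColor(im,cv2.COLOR_BGR2HSV); g=(h[...,0]>40)&(h[...,0]<85)&(h[...,1]>70)&(W[...,2]>.084)&(W[...,2]<.096)&(np.hypot(W[...,0]-.618,W[...,1]-.199)<.05)
q=W[g]; print(len(q),q[:,2].mean() if len(q) else 0)
if len(q)>20: print(cv2.minAreaRect(q[:,:2].astype(np.float32)*1000))
E
```

```text
time_s: 2.2
tool_pos: [0.6185, 0.199, 0.2398]
tool_rot: [-179.9, -0.1, 108.5]
force: [-0.2, 0.3, -0.4]
grip_width: 0.0869
t 2.2 pos [0.6185 0.199  0.2398] F [-0.2  0.3 -0.4] w 0.0869
shift cm [ 0.01 -0.05 -0.02] turn [-0.002 -0.001 -0.008]
371.64829954431775 318.7322159079883 237.10869398618408 [[ 1.     0.    -0.     0.   ]
 [ 0.     0.952  0.305 -0.085]
 [ 0.    -0.305  0.952 -0.093]
 [ 0.     0.     0.     1.   ]]
0 0
```

View pics/w1.png

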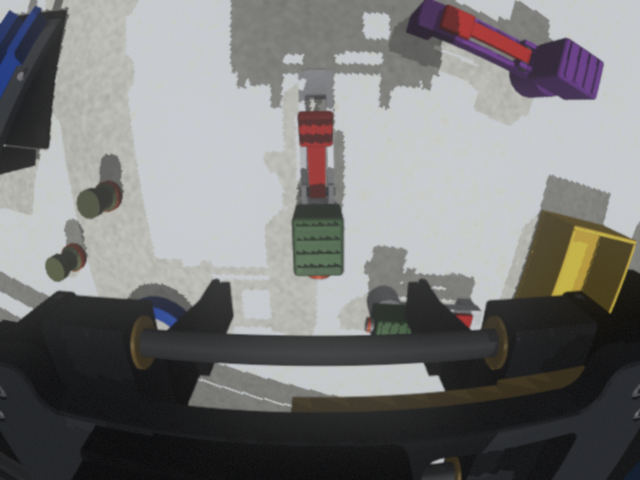

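The module lies straight under the gripper. Its head top is centred at (318,247), which my ray puts within about 1 mm of the tool axis. The small look-alike is at (395,320), clear of the fingers. I descend and grip.

```bash
python3 -m creep '[[0,0,3,0,0,0,1],[0,0,3,0,0,0,1],[0,0,3,0,0,0,1],[0,0,2,0,0,0,1],[0,0,1.2,0,0,0,1],[0,0,0,0,0,0,1],[0,0,0,0,0,0,0],[0,0,0,0,0,0,0],[0,0,0,0,0,0,0],[0,0,0,0,0,0,0],[0,0,0,0,0,0,0],[0,0,0,0,0,0,0],[0,0,0,0,0,0,0],[0,0,0,0,0,0,0]]' 45
python3 -m creep '[[0,0,-1,0,0,0,0],[0,0,-2,0,0,0,0],[0,0,-3,0,0,0,0],[0,0,-4,0,0,0,0],[0,0,-4,0,0,0,0],[0,0,0,0,0,0,0]]'
python3 - <<'E'
from h import *
yaw=8
Rp=Ro.from_euler("ZY",[yaw,-30],degrees=True).as_matrix()   # plate axes
top=np.array([.6195,-.1375,.088+.030*np.cos(np.radians(30))])
org=top-.03*Rp[:,2]; print("module origin goal",org.round(4),"up",Rp.round(3).tolist())
RT=np.c_[Rp[:,1],Rp[:,0],-Rp[:,2]]   # tool axes: x=plate y, y=plate x, z=-normal
np.savez("dock.npz",org=org,RT=RT,Rp=Rp)
goal(org+Rp[:,2]*(.118+.08),RT)
E
```

```text
time_s: 3.65
tool_pos: [0.6183, 0.2052, 0.1219]
tool_rot: [179.4, -0.1, 108.6]
force: [1.6, -0.7, -1.3]
grip_width: 0.0358
time_s: 4.25
tool_pos: [0.6117, 0.2078, 0.2602]
tool_rot: [-179.6, -0.4, 108.8]
force: [2.0, 1.1, -4.3]
grip_width: 0.0356
module origin goal [ 0.6344 -0.1354  0.088 ] up [[0.858, -0.139, -0.495], [0.121, 0.99, -0.07], [0.5, 0.0, 0.866]]
t 4.25 pos [0.6117 0.2078 0.2602] F [ 2.   1.1 -4.3] w 0.0356
shift cm [-31.38 -18.62  -0.04] turn [-0.529 -0.056  0.182]
```

```bash
python3 -m creep '[[-2,-1.2,-0.5,0,0,0,0],[-3.5,-2.1,-0.5,0,0,0,0],[-3.5,-2.1,-0.5,0,0,0,0],[-3.5,-2.1,-0.5,0,0,0,0],[-3.5,-2.1,0,0,0,0,0],[-3.5,-2.1,0,0,0,0,0],[-3.5,-2.1,0,0,0,0,0],[-3.5,-2.1,0,0,0,0,0],[-2,-1.2,0,0,0,0,0],[0,0,0,-0.1,-0.01,0.036,0],[0,0,0,-0.1,-0.01,0.036,0],[0,0,0,-0.1,-0.01,0.036,0],[0,0,0,-0.1,-0.01,0.036,0],[0,0,0,-0.1,-0.01,0.036,0],[0,0,0,0,0,0,0]]'
python3 - <<'E'
from h import *
d=np.load("dock.npz"); goal(d["org"]+d["Rp"][:,2]*.202,d["RT"])
E
```

```text
time_s: 5.75
tool_pos: [0.5247, -0.1177, 0.2491]
tool_rot: [153.2, -1.3, 98.4]
force: [-1.1, 0.9, -5.7]
grip_width: 0.0356
t 5.75 pos [ 0.5247 -0.1177  0.2491] F [-1.1  0.9 -5.7] w 0.0356
shift cm [-3.25  1.09 -1.08] turn [-0.056 -0.023 -0.004]
```

```bash
python3 -m creep '[[-1.6,0.5,-0.6,-0.056,-0.023,-0.004,0],[-1.6,0.5,-0.5,0,0,0,0],[0,0,0,0,0,0,0],[0,0,0,0,0,0,0]]'
python3 - <<'E'
from h import *
d=np.load("dock.npz"); goal(d["org"]+d["Rp"][:,2]*.202,d["RT"])
t,T,o=tool(); np.savez("w2.npz",t=t,T=T); c=optics.read_camera("wrist"); cv2.imwrite("pics/w2.png",c["frame"]); np.save("w2z.npy",c["z_map"])
E
```

```text
time_s: 6.15
tool_pos: [0.5299, -0.1455, 0.2577]
tool_rot: [151.0, -0.2, 98.5]
force: [-0.1, 1.0, -4.9]
grip_width: 0.0357
t 6.15 pos [ 0.5299 -0.1455  0.2577] F [-0.1  1.  -4.9] w 0.0357
shift cm [-0.46  0.58 -0.28] turn [-0.017 -0.008  0.006]
```

View pics/w2.png

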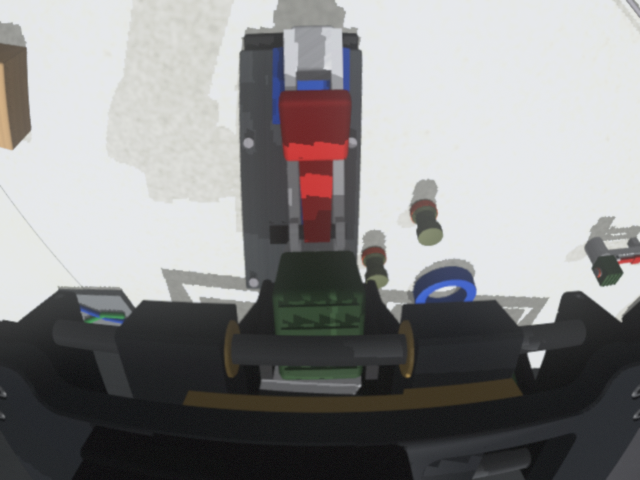

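The wrist view shows the module held above the dock: head at (318,310), tongue end at (312,45), with the blue cheek visible at (278,85). I now check from the depth map whether the module sags in the grip, and how the cheeks and plate lie.

```bash
cat >> h.py <<'E'
def wpts(c,z=None):
    """wrist pixels -> tool coordinates"""
    z=c["z_map"] if z is None else z
    v,u=np.mgrid[0:480,0:640]; a=(u-c["cx"])/c["fx"]; b=(v-c["cy"])/c["fy"]; th=np.hypot(a,b); s=np.tan(th)/np.maximum(th,1e-9)
    he=np.asarray(c["hand_eye"]); return np.stack([a*s*z,b*s*z,z],-1)@he[:3,:3].T+he[:3,3]
E
python3 - <<'E'
from h import *
c=optics.read_camera("wrist"); q=wpts(c); im=c["frame"]; W=np.load("w2.npz")
# column profile through middle of the module
for v in range(25,400,12): print(v,im[v,314],(q[v,314]*1000).round(1),"| left",(q[v,296]*1000).round(1), "R",(q[v,340]*1000).round(1))
for v in(45,60,110,150,200): # tongue/lever edges: depth jumps
    row=q[v,230:380]; print(v,[(i+230,(row[i]*1000).round(0).tolist(),(row[i+1]*1000).round(0).tolist()) for i in range(149) if abs(row[i+1,2]-row[i,2])>.012])
E
```

```text
25 [134 135 134] [  -2.2 -129.7   77.6] | left [ -17.9 -163.5  203.5] R [  16.5 -163.5  203.4]
37 [158 155 154] [  -2.2 -123.7   76.7] | left [ -10.3 -123.9   76.9] R [   9.4 -123.6   75.8]
49 [157 154 152] [  -2.2 -117.9   76.6] | left [ -10.2 -117.8   75.5] R [   9.4 -118.    76.3]
61 [156 153 151] [  -2.2 -112.4   77.4] | left [ -10.2 -112.3   76.4] R [   9.5 -112.5   77.5]
73 [89 86 86] [  -2.3 -108.1   87.5] | left [ -10.6 -107.5   82.1] R [   9.3 -106.6   75.6]
85 [176  92  64] [  -3.8 -113.2  198.6] | left [ -10.8 -102.2   86.3] R [   9.4 -101.2   76.6]
97 [ 46  45 101] [ -1.5 -91.8  19. ] | left [ -6.8 -91.8  19.1] R [  6.2 -91.8  19.3]
109 [ 45  43 111] [ -1.5 -88.1  19.3] | left [ -6.7 -88.1  17.8] R [  6.3 -88.2  19.5]
121 [ 42  42 111] [ -1.5 -84.5  22.1] | left [ -6.9 -84.6  20.9] R [  6.5 -84.6  23.7]
133 [ 43  44 112] [ -1.5 -80.7  24.6] | left [ -7.2 -80.8  24.8] R [  6.7 -80.7  25.7]
145 [ 52  52 150] [ -1.6 -76.7  28.7] | left [ -7.4 -76.7  28. ] R [  6.8 -76.7  28. ]
157 [ 59  61 201] [ -1.7 -72.4  32.3] | left [ -7.6 -72.5  30.9] R [  7.1 -72.4  32.4]
169 [ 43  44
[... 2993 characters left out ...]
[-0.0, -84.0, -93.0], [6.0, -75.0, 29.0]), (347, [9.0, -75.0, 32.0], [-0.0, -84.0, -93.0]), (348, [-0.0, -84.0, -93.0], [24.0, -62.0, 199.0]), (360, [32.0, -62.0, 199.0], [40.0, -58.0, 263.0])]
200 [(240, [-85.0, -3.0, 292.0], [-63.0, -23.0, 197.0]), (288, [-25.0, -22.0, 197.0], [-14.0, -48.0, 76.0]), (300, [-9.0, -46.0, 84.0], [-14.0, -23.0, 196.0]), (301, [-14.0, -23.0, 196.0], [-7.0, -54.0, 51.0]), (330, [4.0, -53.0, 52.0], [10.0, -22.0, 197.0]), (331, [10.0, -22.0, 197.0], [6.0, -47.0, 83.0]), (335, [8.0, -48.0, 76.0], [-0.0, -84.0, -93.0]), (336, [-0.0, -84.0, -93.0], [8.0, -48.0, 76.0]), (343, [11.0, -48.0, 78.0], [20.0, -22.0, 198.0]), (359, [32.0, -22.0, 198.0], [44.0, -2.0, 294.0])]
```

Run:
```python
from h import *
c=optics.read_camera("wrist"); q=wpts(c); im=c["frame"]; h=cv2.cvtColor(im,cv2.COLOR_BGR2HSV); v,u=np.mgrid[0:480,0:640]
H,S,V=h[...,0],h[...,1],h[...,2]
blue=(H>100)&(H<130)&(S>110)&(v<140)&(u>225)&(u<370)
m=~blue&(q[...,2]>.185)&(q[...,2]<.212)&(V<110)&(u>225)&(u<370)&(v<300)&(q[...,1]>-.135); p=q[m]
for _ in range(4):
    A=np.c_[p[:,:2],np.ones(len(p))]; s=np.linalg.lstsq(A,p[:,2],rcond=None)[0]; p=p[np.abs(A@s-p[:,2])<.004]
n=np.array([s[0],s[1],-1]); n/=np.linalg.norm(n)
t,T,_=tool(); print("plane",s.round(4),len(p),"normal world tilt",np.degrees(np.arccos((T@n)[2])).round(2),"y range",p[:,1].min(),p[:,1].max())
allp=q[~blue&(np.abs(q[...,2]-(q[...,0]*s[0]+q[...,1]*s[1]+s[2]))<.006)&(V<110)&(u>225)&(u<370)]; print("plate ext x",np.percentile(allp[:,0],[1,99]),"y",np.percentile(allp[:,1],[.3,99.7]))
hb=-(q[...,2]-(q[...,0]*s[0]+q[...,1]*s[1]+s[2]))
for nm,k in(("L",u<290),("R",u>335)):
    b=q[blue&k&(hb>.012)&(hb<.04)]; b2=hb[blue&k&(hb>.012)&(hb<.04)]; print(nm,len(b),"x",np.percentile(b[:,0],[2,50,98]).round(4),"y",np.percentile(b[:,1],[1,2,98,99]).round(4),"h",np.percentile(b2,[5,95]).round(4))
for e in(-.13,-.09,-.06,-.03): # plate edges along x at several y
    k=allp[np.abs(allp[:,1]-e)<.004]; print("y",e,"x",k[:,0].min().round(4),k[:,0].max().round(4))
```

```text
plane [ 0.0086 -0.0159  0.1971] 10893 normal world tilt 30.07 y range -0.1349476791543255 0.05346969596071466
plate ext x [-0.06157168  0.03152888] y [-0.15747873  0.04951497]
L 568 x [-0.0328 -0.0303 -0.0258] y [-0.1383 -0.1377 -0.0852 -0.0849] h [0.0218 0.0267]
R 257 x [0.0171 0.0192 0.0215] y [-0.139  -0.1388 -0.1089 -0.1084] h [0.0217 0.0255]
y -0.13 x -0.0614 0.0325
y -0.09 x -0.0619 0.032
y -0.06 x -0.0619 0.0316
y -0.03 x -0.0621 0.0314
```

```bash
python3 -m creep '[[-0.32,0.62,0,-0.016,-0.0085,0.012,0],[0,0,0,0,0,0,0],[0,0,1,0,0,0,0],[0,0,1,0,0,0,0],[0,0,1,0,0,0,0],[0,0,0.5,0,0,0,0],[0,0,0,0,0,0,0],[0,0,0,0,0,0,0]]'
cat > m.py <<'E'
from h import *
d=np.load("dock.npz"); goal(d["org"]+d["Rp"][:,2]*.1207+d["Rp"][:,0]*.002,d["RT"])
c=optics.read_camera("wrist"); q=wpts(c); im=c["frame"]; h=cv2.cvtColor(im,cv2.COLOR_BGR2HSV); v,u=np.mgrid[0:480,0:640]
H,S,V=h[...,0],h[...,1],h[...,2]
blue=(H>100)&(H<130)&(S>110)&(v<160)&(u>225)&(u<390)
m=~blue&(q[...,2]>.12)&(q[...,2]<.185)&(V<110)&(u>200)&(u<420)&(v<300)&(q[...,1]>-.135)&(np.abs(q[...,0])>.022); p=q[m]
for _ in range(4):
    A=np.c_[p[:,:2],np.ones(len(p))]; s=np.linalg.lstsq(A,p[:,2],rcond=None)[0]; p=p[np.abs(A@s-p[:,2])<.004]
print("plane",s.round(4),len(p)); hb=-(q[...,2]-(q[...,0]*s[0]+q[...,1]*s[1]+s[2]))
for nm,k in(("L",u<290),("R",u>335)):
    k=blue&k&(hb>.012)&(hb<.04); b=q[k]
    if len(b): print(nm,len(b),"x",np.percentile(b[:,0],[2,50,98]).round(4),"y",np.percentile(b[:,1],[1,99]).round(4),"z",np.median(b[:,2]).round(4))
for e in(-.12,-.09,-.06):
    k=p[np.abs(p[:,1]-e)<.004]; print("plate y",e,"x",k[:,0].min().round(4),k[:,0].max().round(4)) if len(k) else 0
    k=q[(np.abs(q[...,1]-e)<.004)&(np.abs(q[...,2]-.0767)<.004)&(np.abs(q[...,0])<.025)]; print("tongue x",k[:,0].min().round(4),k[:,0].max().round(4),"z",np.median(k[:,2]).round(4)) if len(k) else 0
k=(np.abs(q[...,0])<.016)&(np.abs(q[...,1]+.0239)<.003)&(q[...,2]>.04)&(q[...,2]<.066); print("head face y",np.median(q[k][:,1]),"x",np.percentile(q[k][:,0],[1,99]).round(4))
cv2.imwrite("pics/m%.2f.png"%env.get_obs()["time_s"],im)
E
python3 m.py
```

```text
time_s: 7.1
tool_pos: [0.5553, -0.1431, 0.2262]
tool_rot: [150.1, -0.1, 97.8]
force: [0.5, 0.1, -4.6]
grip_width: 0.0359
t 7.1 pos [ 0.5553 -0.1431  0.2262] F [ 0.5  0.1 -4.6] w 0.0359
shift cm [-0.34  0.18  3.87] turn [-0.002  0.    -0.004]
plane [ 0.0022 -0.0025  0.1569] 14175
L 1292 x [-0.0314 -0.0267 -0.0215] y [-0.1473 -0.0925] z 0.1325
R 1059 x [0.0128 0.0185 0.0224] y [-0.1475 -0.0935] z 0.1328
plate y -0.12 x -0.0606 0.034
tongue x -0.0161 0.0099 z 0.0764
plate y -0.09 x -0.0602 0.0336
plate y -0.06 x -0.0603 0.034
tongue x -0.0143 0.0112 z 0.0768
head face y -0.023822748235551125 x [-0.0156  0.0156]
```

```bash
python3 -m creep '[[-0.42,0.02,0,-0.002,0,0.02,0],[0,0,0,0,0,0,0],[0,0,0,0,0,0,0]]'
python3 m.py | grep -v plate
python3 -m creep '[[0,0,0.3,0,0,0,0],[0,0,0.3,0,0,0,0],[0,0,0.3,0,0,0,0],[0,0,0.3,0,0,0,0],[0,0,0,0,0,0,0]]'
```

```text
time_s: 7.45
tool_pos: [0.5562, -0.1481, 0.2274]
tool_rot: [149.9, -0.7, 96.7]
force: [0.3, -0.2, -5.1]
grip_width: 0.0361
t 7.45 pos [ 0.5562 -0.1481  0.2274] F [ 0.3 -0.2 -5.1] w 0.0361
shift cm [0.17 0.07 3.96] turn [ 0.002  0.001 -0.026]
plane [0.0015 0.0014 0.1579] 14117
L 973 x [-0.029  -0.0256 -0.0195] y [-0.1487 -0.0948] z 0.1331
R 1446 x [0.0134 0.0197 0.0249] y [-0.1494 -0.0948] z 0.1333
tongue x -0.0161 0.0099 z 0.0765
tongue x -0.0143 0.0112 z 0.0768
head face y -0.02381779519115665 x [-0.0157  0.0156]
time_s: 8.0
tool_pos: [0.5624, -0.1468, 0.2162]
tool_rot: [149.9, -0.8, 96.7]
force: [-0.4, -0.2, -5.7]
grip_width: 0.0357
```

No contact force with the rim now about 24 mm above the plate, so the ball is entering the socket. I continue gently.

```bash
python3 -m creep '[[0,0,0.3,0,0,0,0],[0,0,0.3,0,0,0,0],[0,0,0.3,0,0,0,0],[0,0,0,0,0,0,0]]'; python3 m.py; python3 -m creep '[[0,0,0.3,0,0,0,0],[0,0,0.3,0,0,0,0],[0,0,0,0,0,0,0]]'; python3 m.py
```

```text
time_s: 8.4
tool_pos: [0.5672, -0.1459, 0.2072]
tool_rot: [150.0, -0.8, 96.7]
force: [0.6, 0.1, -3.9]
grip_width: 0.0355
t 8.4 pos [ 0.5672 -0.1459  0.2072] F [ 0.6  0.1 -3.9] w 0.0355
shift cm [0.1  0.12 1.65] turn [ 0.001 -0.    -0.026]
plane [0.0022 0.0004 0.1348] 16428
L 1806 x [-0.03   -0.0245 -0.0182] y [-0.1478 -0.0934] z 0.1104
R 1982 x [0.0116 0.0186 0.0244] y [-0.1487 -0.0942] z 0.1106
plate y -0.12 x -0.0589 0.0352
tongue x -0.0161 0.0099 z 0.0765
plate y -0.09 x -0.0581 0.036
plate y -0.06 x -0.0572 0.0368
tongue x -0.0143 0.0112 z 0.0768
head face y -0.023841334881957454 x [-0.0157  0.0156]
time_s: 8.75
tool_pos: [0.5703, -0.1455, 0.2018]
tool_rot: [149.9, -0.8, 96.7]
force: [0.7, 0.8, -5.6]
grip_width: 0.0358
t 8.75 pos [ 0.5703 -0.1455  0.2018] F [ 0.7  0.8 -5.6] w 0.0358
shift cm [0.11 0.12 1.03] turn [ 0.001 -0.    -0.026]
plane [0.0024 0.0007 0.1286] 17143
L 2036 x [-0.03   -0.0242 -0.0181] y [-0.1479 -0.0931] z 0.1041
R 2196 x [0.0117 0.0184 0.0243] y [-0.1487 -0.0941] z 0.1044
plate y -0.12 x -0.0585 0.0355
tongue x -0.016 0.01 z 0.0765
plate y -0.09 x -0.0579 0.0363
plate y -0.06 x -0.0573 0.037
tongue x -0.0143 0.0112 z 0.0768
head face y -0.023834164943922806 x [-0.0156  0.0156]
```

```bash
python3 -m creep '[[0,0,0.25,0,0,0,0],[0,0,0.25,0,0,0,0],[0,0,0,0,0,0,0]]'; python3 -m creep '[[0,0,0.2,0,0,0,0],[0,0,0,0,0,0,0]]';  python3 -m creep '[[0,0,0.2,0,0,0,0],[0,0,0,0,0,0,0]]'; python3 m.py | head -3
```

```text
time_s: 9.1
tool_pos: [0.573, -0.1452, 0.1974]
tool_rot: [149.9, -0.8, 96.7]
force: [-1.0, 0.1, -4.8]
grip_width: 0.0358
time_s: 9.3
tool_pos: [0.574, -0.1451, 0.1956]
tool_rot: [149.9, -0.8, 96.7]
force: [0.3, 0.1, -4.4]
grip_width: 0.0356
time_s: 9.5
tool_pos: [0.5741, -0.1459, 0.1954]
tool_rot: [150.0, -0.9, 96.7]
force: [-1.2, 0.8, -6.2]
grip_width: 0.0356
t 9.5 pos [ 0.5741 -0.1459  0.1954] F [-1.2  0.8 -6.2] w 0.0356
shift cm [0.2  0.12 0.28] turn [ 0.001 -0.002 -0.027]
plane [0.0032 0.0002 0.1212] 16861
```

```bash
python3 -m creep '[[0,0,0.2,0,0,0,0],[0,0,0,0,0,0,0]]';  python3 -m creep '[[0,0,0.3,0,0,0,0],[0,0,0,0,0,0,0]]'; python3 m.py
```

```text
time_s: 9.75
tool_pos: [0.5742, -0.1461, 0.1954]
tool_rot: [150.0, -1.0, 96.7]
force: [-0.9, -0.4, -5.5]
grip_width: 0.0357
time_s: 9.95
tool_pos: [0.5742, -0.1467, 0.1955]
tool_rot: [150.0, -1.3, 96.8]
force: [-1.3, 1.5, -5.7]
grip_width: 0.0355
t 9.95 pos [ 0.5742 -0.1467  0.1955] F [-1.3  1.5 -5.7] w 0.0355
shift cm [0.28 0.11 0.3 ] turn [ 0.    -0.008 -0.029]
plane [ 0.0084 -0.0004  0.1213] 16555
L 2383 x [-0.0295 -0.0232 -0.0175] y [-0.1477 -0.0931] z 0.0969
R 2410 x [0.0115 0.0186 0.0249] y [-0.1488 -0.094 ] z 0.0973
plate y -0.12 x -0.0583 0.0361
tongue x -0.0152 0.0108 z 0.0759
plate y -0.09 x -0.0574 0.037
plate y -0.06 x -0.0566 0.0377
tongue x -0.0139 0.0116 z 0.0765
head face y -0.023702483432019555 x [-0.0157  0.0156]
```

The motion stopped with the plate at tool z = 121 mm against the module's underside at 120.7 mm, so it is seated or within about 1 mm. I release so it settles, then look.

```bash
python3 -m creep '[[0,0,0,0,0,0,0.65],[0,0,0,0,0,0,0.65],[0,0,0,0,0,0,0.65],[0,0,0,0,0,0,0.65],[0,0,-2,0,0,0,0.65],[0,0,-4,0,0,0,0.65],[0,0,-4,0,0,0,0.65],[0,0,-1,0,0,0,0.65],[0,0,0,0,0,0,0.65]]'; python3 m.py
python3 - <<'E'
from h import *
c=optics.read_camera("wrist"); s=optics.read_camera("scene")
a=s["frame"][220:330,200:345]; a=cv2.resize(a,None,fx=4,fy=4,interpolation=cv2.INTER_CUBIC)
cv2.imwrite("pics/seat.png",cv2.convertScaleAbs(a,alpha=1.7,beta=10))
E
```

```text
time_s: 10.9
tool_pos: [0.5241, -0.156, 0.2987]
tool_rot: [149.1, -0.8, 96.7]
force: [-0.2, 0.6, -0.6]
grip_width: 0.0566
t 10.9 pos [ 0.5241 -0.156   0.2987] F [-0.2  0.6 -0.6] w 0.0566
shift cm [ 0.49 -0.82 11.77] turn [ 0.015  0.    -0.027]
plane [0. 0. 0.] 0
  return _methods._mean(a, axis=axis, dtype=dtype,
  ret = ret.dtype.type(ret / rcount)
Traceback (most recent call last):
  File "m.py", line 16, in <module>
    k=(np.abs(q[...,0])<.016)&(np.abs(q[...,1]+.0239)<.003)&(q[...,2]>.04)&(q[...,2]<.066); print("head face y",np.median(q[k][:,1]),"x",np.percentile(q[k][:,0],[1,99]).round(4))
                                                                                                                                         ~~~~~~~~~~~~~^^^^^^^^^^^^^^^^^^
IndexError: index -1 is out of bounds for axis 0 with size 0
```

View pics/seat.png

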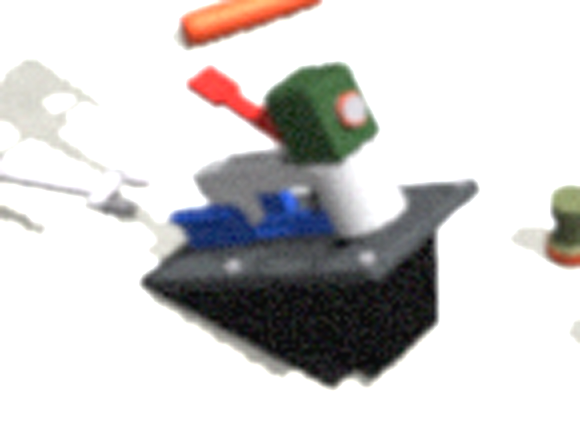

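The scene crop shows the module on the ball, with the socket rim on the plate near (365,225), the tongue between the cheeks and the red lever up at (215,80). I check tongue height over the plate (should be 44 mm) and locate the lever pad.

```bash
cat > n.py <<'E'
from h import *
t,T,o=tool(); c=optics.read_camera("wrist"); q=wpts(c)@T.T+t; im=c["frame"]; h=cv2.cvtColor(im,cv2.COLOR_BGR2HSV); H,S,V=[h[...,i] for i in range(3)]
d=np.load("dock.npz"); Rp=d["Rp"]; L=(q-d["org"])@Rp  # approx plate coordinates, ball at 0
rough=(np.abs(L[...,2])<.012)&(np.abs(L[...,0]+.06)<.09)&(L[...,1]>-.055)&(L[...,1]<.04)&(V<110)&(S<80)&(np.abs(L[...,1])>.019); p=L[rough]
for _ in range(4):
    A=np.c_[p[:,:2],np.ones(len(p))]; s=np.linalg.lstsq(A,p[:,2],rcond=None)[0]; p=p[np.abs(A@s-p[:,2])<.003]
print("plate z = ",s.round(4),len(p)); hh=L[...,2]-(L[...,0]*s[0]+L[...,1]*s[1]+s[2])
k=(np.abs(L[...,1])<.02)&(S<60)&(hh>.036)&(hh<.055)&(L[...,0]<-.03)&(L[...,0]>-.14); w=L[k]; hw=hh[k]
print("tongue",len(w),"x",np.percentile(w[:,0],[1,99]).round(4),"h",np.polyfit(w[:,0],hw,1).round(4),"med",np.median(hw).round(4),"y slope",np.polyfit(w[:,1],hw,1).round(3)[0])
for e in(-.125,-.1,-.06,-.045):
    z=w[np.abs(w[:,0]-e)<.004]; print(" tongue x",e,"y",z[:,1].min().round(4) if len(z) else 0,z[:,1].max().round(4) if len(z) else 0)
g=(H>40)&(H<85)&(np.abs(L[...,1])<.03)&(np.abs(L[...,0])<.04)&(hh>.08)&(hh<.1); print("head top",g.sum(),"x",np.percentile(L[g][:,0],[1,99]).round(4) if g.any() else 0,"h",np.median(hh[g]) if g.any() else 0)
r=((H<8)|(H>172))&(S>110)&(np.abs(L[...,1])<.03)&(hh>.04)&(hh<.13); z=L[r]; print("red",len(z),"x",np.percentile(z[:,0],[1,99]).round(4),"h",np.percentile(hh[r],[1,99]).round(4))
pd=r&(L[...,0]<np.percentile(z[:,0],1)+.022); print("pad mean",L[pd].mean(0).round(4),"y",np.percentile(L[pd][:,1],[2,98]).round(4),"slope",np.polyfit(z[:,0],hh[r],1).round(3))
E
python3 n.py
```

```text
plate z =  [ 0.0006 -0.0022  0.0024] 9867
tongue 2025 x [-0.1296 -0.0312] h [0.048  0.0491] med 0.0441 y slope -0.023
 tongue x -0.125 y -0.0126 0.0128
 tongue x -0.1 y -0.0132 0.0121
 tongue x -0.06 y -0.0139 0.012
 tongue x -0.045 y -0.0143 0.0117
head top 3384 x [-0.0249  0.0174] h 0.09009525655036155
red 2193 x [-0.094   0.0253] h [0.0509 0.1033]
pad mean [-0.0834 -0.0009  0.099 ] y [-0.0112  0.0096] slope [-0.579  0.045]
```

Seated: the tongue top is 44.1 mm and the head top 90.1 mm above the fitted plate, against 44 and 90 required. The lever is at about 0.68 rad. I close the fingers and move above the pad.

```bash
cat > p.py <<'E'
from h import *
import sys
d=np.load("dock.npz"); x,z=map(float,sys.argv[1:]) # module coords of fingertip, mm
goal(d["org"]+d["Rp"]@(np.array([x-2.5,-.8,z+2.4+70])/1000),d["RT"])
E
python3 p.py -77 114
```

```text
t 11.1 pos [ 0.5236 -0.1552  0.295 ] F [ 0.8  0.3 -0.5] w 0.0563
shift cm [ 0.11 -8.61  4.83] turn [ 0.009 -0.001 -0.027]
```

```bash
python3 -m creep '[[0.1,-3,0,0.009,0,-0.027,0],[0,-3,0,0,0,0,0],[0,-2.6,0,0,0,0,0],[0,0,1,0,0,0,0],[0,0,1.5,0,0,0,0],[0,0,1.5,0,0,0,0],[0,0,0,0,0,0,0],[0,0,0,0,0,0,0],[0,0,0,0,0,0,0]]'; python3 p.py -77 114
python3 - <<'E'
from h import *
c=optics.read_camera("wrist"); cv2.imwrite("pics/w3.png",c["frame"])
E
```

```text
time_s: 12.0
tool_pos: [0.4669, -0.1604, 0.2025]
tool_rot: [151.1, -0.3, 98.0]
force: [0.7, 0.4, 0.8]
grip_width: 0.0009
t 12.0 pos [ 0.4669 -0.1604  0.2025] F [0.7 0.4 0.8] w 0.0009
shift cm [ 0.06  0.99 -0.28] turn [-0.02  -0.003 -0.003]
```

View pics/w3.png

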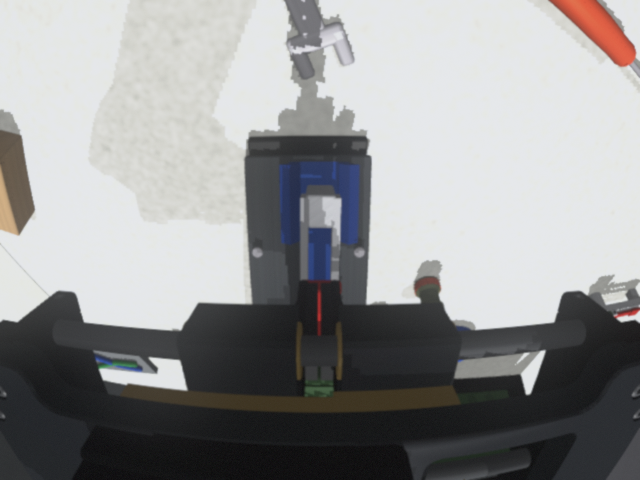

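The view shows the shut fingers at (320,290), centred over the lever with its red between them, the tongue end at (320,205), and nothing touching. I correct along the tongue and press.

```bash
python3 -m creep '[[0.05,0.95,-0.2,-0.02,0,0,0],[0,0,0,0,0,0,0],[0,0,0.5,0,0,0,0],[0,0,0.5,0,0,0,0],[0,-0.2,0.5,0,0,0,0],[0,0,0,0,0,0,0]]'; python3 p.py -83 98; python3 -m creep '[[0,-0.2,0.5,0,0,0,0],[0,-0.2,0.5,0,0,0,0],[0,-0.2,0.5,0,0,0,0],[0,0,0,0,0,0,0]]'; python3 p.py -90 80
```

```text
time_s: 12.65
tool_pos: [0.4826, -0.158, 0.1976]
tool_rot: [149.5, -0.1, 98.0]
force: [-0.2, 0.1, 2.2]
grip_width: 0.0008
t 12.65 pos [ 0.4826 -0.158   0.1976] F [-0.2  0.1  2.2] w 0.0008
shift cm [ 0.04 -0.74  0.12] turn [ 0.008 -0.002 -0.001]
time_s: 13.05
tool_pos: [0.4856, -0.1584, 0.1816]
tool_rot: [149.4, -0.1, 97.9]
force: [-0.7, 1.0, 1.4]
grip_width: 0.0001
t 13.05 pos [ 0.4856 -0.1584  0.1816] F [-0.7  1.   1.4] w 0.0001
shift cm [ 0.12 -0.9   0.38] turn [ 0.01  -0.001 -0.002]
```

```bash
python3 -m creep '[[0.1,-0.5,0.5,0.008,0,0,0],[0,-0.4,0.5,0,0,0,0],[0,-0.3,0.5,0,0,0,0],[0,0,0.5,0,0,0,0],[0,0,0,0,0,0,0]]'; python3 p.py -93 54; python3 n.py | tail -2
```

```text
time_s: 13.55
tool_pos: [0.4868, -0.1578, 0.1579]
tool_rot: [149.7, -0.0, 97.9]
force: [1.3, 0.2, 2.6]
grip_width: 0.0003
t 13.55 pos [ 0.4868 -0.1578  0.1579] F [1.3 0.2 2.6] w 0.0003
shift cm [ 0.09 -0.12  0.88] turn [ 0.005  0.001 -0.002]
red 1167 x [-0.1149 -0.0918] h [0.06   0.0879]
pad mean [-0.1087  0.0003  0.0672] y [-0.0097  0.0098] slope [0.382 0.106]
```

Tip is 9 mm above the closed height and the lever is following. I press on in small steps to the stop.

```bash
python3 -m creep '[[0,0,0.4,0,0,0,0],[0,0,0.3,0,0,0,0],[0,0,0.2,0,0,0,0],[0,0,0,0,0,0,0]]'; python3 p.py -93 54; python3 -m creep '[[0,0,0.3,0,0,0,0],[0,0,0.3,0,0,0,0],[0,0,0,0,0,0,0]]'; python3 p.py -93 54;  python3 -m creep '[[0,0,0.5,0,0,0,0],[0,0,0.5,0,0,0,0],[0,0,0,0,0,0,0]]'; python3 p.py -93 54
```

```text
time_s: 14.0
tool_pos: [0.4904, -0.1574, 0.1489]
tool_rot: [149.8, -0.1, 97.9]
force: [-4.7, -0.6, 6.5]
grip_width: 0.0008
t 14.0 pos [ 0.4904 -0.1574  0.1489] F [-4.7 -0.6  6.5] w 0.0008
shift cm [ 0.09  0.02 -0.09] turn [ 0.003 -0.    -0.002]
time_s: 14.3
tool_pos: [0.4906, -0.1583, 0.1485]
tool_rot: [149.8, -0.6, 98.0]
force: [-11.1, 1.8, 12.1]
grip_width: 0.0004
t 14.3 pos [ 0.4906 -0.1583  0.1485] F [-11.1   1.8  12.1] w 0.0004
shift cm [ 0.19  0.02 -0.13] turn [ 0.003 -0.009 -0.006]
time_s: 14.6
tool_pos: [0.4908, -0.1595, 0.1483]
tool_rot: [149.7, -1.5, 98.1]
force: [-14.5, 3.1, 15.9]
grip_width: 0.0006
t 14.6 pos [ 0.4908 -0.1595  0.1483] F [-14.5   3.1  15.9] w 0.0006
shift cm [ 0.32  0.03 -0.13] turn [ 0.005 -0.024 -0.012]
```

Hard stop reached at the expected height, with force rising to about 22 N while the tip stays put. I retreat and check.

```bash
python3 -m creep '[[0,0,0,0,0,0,0],[0,0,0,0,0,0,0],[0,0,-1,0,0,0,0],[0,0,-3,0,0,0,0],[0,0,-4,0,0,0,0],[0,0,-4,0,0,0,0],[0,1,-2,0,0,0,0],[0,0,0,0,0,0,0],[0,0,0,0,0,0,0]]'; python3 n.py
python3 - <<'E'
from h import *
s=optics.read_camera("scene"); a=cv2.resize(s["frame"][220:330,200:345],None,fx=4,fy=4,interpolation=cv2.INTER_CUBIC)
cv2.imwrite("pics/end.png",cv2.convertScaleAbs(a,alpha=1.7,beta=10))
E
```

```text
time_s: 15.5
tool_pos: [0.4343, -0.1668, 0.2622]
tool_rot: [150.2, -1.8, 98.5]
force: [-0.3, 0.1, -0.1]
grip_width: 0.0005
plate z =  [ 0.0005 -0.0018  0.0025] 6878
tongue 1539 x [-0.1327 -0.0389] h [0.0163 0.0458] med 0.044 y slope -0.002
 tongue x -0.125 y -0.0133 0.0128
 tongue x -0.1 y -0.013 0.012
 tongue x -0.06 y -0.0139 0.0111
 tongue x -0.045 y -0.0135 0.0111
head top 0 x 0 h 0
red 1489 x [-0.1147 -0.0411] h [0.0505 0.0552]
pad mean [-0.1041 -0.0004  0.0562] y [-0.0102  0.0097] slope [-0.036  0.05 ]
```

View pics/end.png

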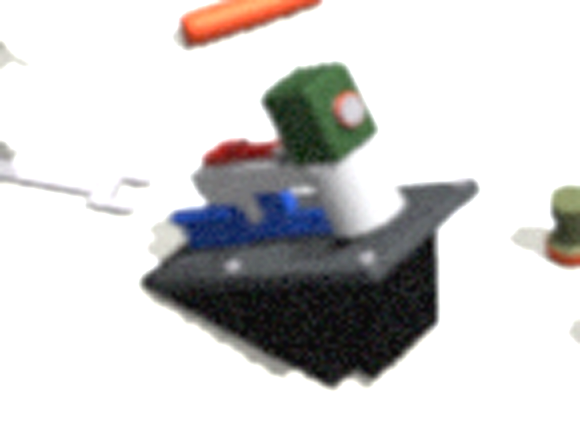

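The crop shows the lever lying along the tongue at (240,152), with the socket still on the plate. The pad is 53.7 mm above the plate (54 expected), the tongue 44.0 mm, and the gripper is clear.

```bash
python3 -c "
from cell import order
print(order.sign_off())"
```

```text
the job is handed in; nothing more can be done
None
```

The green module is docked and latched, and I handed the job in at about 15.6 s of robot time. I gripped it by the head, lowered it onto the ball with the lever up, let go, and pressed the lever down with the shut fingers until it hit its stop. The pressing force rose to about 22 N at the stop.

**Checks that agreed:**
- **Seating with the lever up:** the tongue top was 44.1 mm and the head top 90.1 mm above the fitted plate (44 and 90 mm expected).
- **After latching:** the tongue was 44.0 mm and the lever pad 53.7 mm above the plate (44 and 54 mm expected). The fingers were clear, with no force on the tool.
- **Ramming and bystanders:** forces stayed low throughout docking. I did not measure the bystanders again, but the arm's path kept clear of them.

**Checks that disagreed:**
- **Ball position along the slope:** the top and wrist cameras differed by about 3 mm, so I lowered at a point between the two, and the ball went in freely.
- **Plate height:** robot position put the seated module 2 to 3 mm above my nominal plate. The wrist depth showed the plate itself about 2.4 mm higher in that frame, so I take this as calibration error.
- **Tongue end:** it read about 3 mm further downhill after latching than before. This may be a change in what was visible, or play on the ball; I did not resolve which.

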